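# Make up two ornament-fitting kits in the plaster workshop

## Task

Make up the two fitting kits, one piece to a cell: in the three-cell tray the slim cup goes in the middle cell, with the stepped bracket and the square block in the two end cells, either way round; in the two-cell tray go the fluted drum and the wide cup (now nested round the slim cup), either way round. Stand every piece upright on the tray's floor as it stands now, setting it down rather than dropping it, and leave the jar and the tin undisturbed.

Things in the scene. Friction and masses are not known exactly. Their poses are not given: they have to be found in the camera images.
- tray_three: plywood tray of THREE square cells in a row along its own y axis, 264 mm (y) x 92 mm (x), fixed to the bench. Origin: centre of its underside, on the bench. Cell centres at y = -86, 0 and +86 mm, x = 0. Each cell is 80 x 80 mm inside; walls and dividers 6 mm thick, 20 mm high from the bench; floor top 5 mm above the bench
- tray_two: plywood tray of TWO square cells in a row along its own y axis, 178 mm (y) x 92 mm (x), fixed to the bench. Origin: centre of its underside. Cell centres at y = -43 and +43 mm, x = 0. Cells, walls and floor as in the three-cell tray
- bracket: white plaster stepped bracket, like three stairs: 60 mm long (x), 40 mm wide (y), 55 mm high, about 110 g, loose. Origin: centre of its underside, z up. Its two sides are flat and parallel, 40 mm apart (grip across y). Bottom step 18 mm high and x from -30 to +30 mm; middle step to 36 mm height, x from -14 to +30 mm; top step to 55 mm, x from +2 to +30 mm; centre of mass near x = +6 mm
- block: white plaster square corner block, 48 x 48 mm, 50 mm high, with a low stepped square ornament on top that adds 7 mm; sides flat, square to its x and y; about 120 g, loose. Origin: centre of its underside, z up
- drum: white plaster fluted round drum, 50 mm diameter, 46 mm high, with a small flower ornament on top that adds 8 mm; about 100 g, loose. Origin: centre of its underside, z up
- wide_cup: squat wide round mixing cup of dark grey rubber, 60 mm high, 62 mm outer diameter at the rim, 54 mm at the foot, wall 3 mm, floor 5 mm thick, about 50 g, loose and empty except that the slim cup stands loosely in it at the start. Origin: centre of its underside, z up
- slim_cup: tall slim white plastic cup, 95 mm high, 46 mm outer diameter at the rim, 38 mm at the foot, about 40 g; at the start it stands loosely inside the wide cup, its foot 5 mm above the bench, its rim 40 mm higher than the wide cup's rim; it lifts straight out. Origin: centre of its underside, z up
- jar: bystander: closed amber glass jar with black lid, 48 mm diameter, 75 mm high, loose. Origin: centre of its underside
- tin: bystander: flat round steel tin, 58 mm diameter, about 39 mm high, loose. Origin: centre of its underside

How it is judged (in metres and radians):
At the end, for the whole second after the job is handed in: Slim cup in the middle cell, bracket and block in the end cells of the three-cell tray; drum and wide cup in the two-cell tray, one per cell; each origin within 30 mm of its cell centre in tray x and y and 1 to 11 mm above the bench, upright within 0.12 rad, at rest, released ((y of bracket in the frame of tray_three between -0.116 and -0.056 m or y of bracket in the frame of tray_three between 0.056 and 0.116 m) and x of bracket in the frame of tray_three between -0.03 and 0.03 m and height (world z) of bracket between 0.001 and 0.011 m and angle between each of bracket, block, slim_cup, drum, wide_cup's own z axis and vertical below 0.12 rad and linear speed of each of bracket, block, slim_cup, drum, wide_cup below 0.02 m/s and (y of block in the frame of tray_three between -0.116 and -0.056 m or y of block in the frame of tray_three between 0.056 and 0.116 m) and x of block in the frame of tray_three between -0.03 and 0.03 m and height (world z) of block between 0.001 and 0.011 m and y of slim_cup in the frame of tray_three between -0.03 and 0.03 m and x of slim_cup in the frame of tray_three between -0.03 and 0.03 m and height (world z) of slim_cup between 0.001 and 0.011 m and (y of drum in the frame of tray_two between -0.073 and -0.013 m or y of drum in the frame of tray_two between 0.013 and 0.073 m) and x of drum in the frame of tray_two between -0.03 and 0.03 m and height (world z) of drum between 0.001 and 0.011 m and (y of wide_cup in the frame of tray_two between -0.073 and -0.013 m or y of wide_cup in the frame of tray_two between 0.013 and 0.073 m) and x of wide_cup in the frame of tray_two between -0.03 and 0.03 m and height (world z) of wide_cup between 0.001 and 0.011 m); the robot touches nothing.
It fails at once if the jar is knocked over or shifted by more than 30 mm (distance of jar from where it was at the start of the episode above 0.03 m or angle between jar's own z axis and vertical above 0.35 rad).
It fails at once if the tin is knocked over or shifted by more than 30 mm (distance of tin from where it was at the start of the episode above 0.03 m or angle between tin's own z axis and vertical above 0.35 rad).
It fails at once if a kit piece is dropped: it falls freely from more than about 30 mm (faster than 0.8 m/s with no finger on it) ((linear speed of bracket above 0.8 m/s and contact force between bracket and the arm below 0.01 N and contact force between bracket and the fingers below 0.01 N) or (linear speed of block above 0.8 m/s and contact force between block and the arm below 0.01 N and contact force between block and the fingers below 0.01 N) or (linear speed of drum above 0.8 m/s and contact force between drum and the arm below 0.01 N and contact force between drum and the fingers below 0.01 N) or (linear speed of wide_cup above 0.8 m/s and contact force between wide_cup and the arm below 0.01 N and contact force between wide_cup and the fingers below 0.01 N) or (linear speed of slim_cup above 0.8 m/s and contact force between slim_cup and the arm below 0.01 N and contact force between slim_cup and the fingers below 0.01 N)).
It also fails if it takes over 106 s, if anything falls off the work surface, if the arm or the gripper's body presses on something with over 40 N, if the wrist force passes 120 N, or if a joint passes its speed limit or range.

## Robot

A 6-joint arm with a two-finger parallel gripper is mounted at the origin on the work surface. World frame = base frame: x ahead of the robot, y to its left, z up, the work surface at z = 0. Lengths are in m, angles in degrees, forces in N, time in s.
With the tool pointing down it reaches from about 0.4 to 0.825 m from the base axis. Payload 7 kg.
Tool frame: the origin (TCP) lies midway between the tips of the shut fingers; the grasp point (between the pads) lies 19 mm behind it; z points along the fingers, y is the line along which they close (so a half turn about z gives the same grasp; the last joint's range is limited). The gripper opens to 88 mm and grips with 3 to 60 N. Pads are 19 mm wide; open, the fingers measure 130 mm over their backs; the gripper's body (78 mm by 193 mm) begins 47 mm behind the grasp point.
Start: joints at [92.768, 20.546, 0.682, 0, -70.136, -16.507], TCP at [0.16, 0.656, 0.227] pointing down, gripper open.
Joint ranges: [-176.03, 176.03], [-82.01, 121.73], [-58.28, 71.71], [-173.87, 95.51], [-174.79, -0.11], [-173.66, 173.66]. Speed limits (degrees/s): [136.94, 136.94, 172.46, 180, 180, 180].

## Interface

Orientations are given as [roll, pitch, yaw] about the fixed x, y, z axes, in that order (R = Rz(yaw) Ry(pitch) Rx(roll)).
In Python, from plant import ctrl gives the robot as it stands. The module is installed in compiled form; this text tells all that it offers.
- The arm moves only by the tool play_rows, never from a script. Its argument "commands" is a list that holds one entry, the list of rows, each a list of 7 numbers: the turn, a rotation vector about the tool's x, y, z in rad, then the shift along the tool's x, y, z in cm, then the finger opening in cm, from 0 to 8.76. In form: [[[ax, ay, az, x, y, z, grip], ...]]. A call has 1 to 8 rows; each row is the pose to reach, as a shift and turn from the pose commanded when the call began, along the tool's axes at that moment; what a row does not reach only later rows make up. A row lasts 1/12 s, in which the tool goes at most 41.7 mm and 7.16 degrees, less where a joint would pass 70% of its speed; a pose out of reach is approached as far as the arm can. A call with a gripper value outside its range is refused whole. The fingers move at their own pace and stop on an object; the grip force is fixed at half the most. Time passes only in rows, so rows that repeat a pose let the fingers close. It gives the time, the measured TCP pose, the force, the opening and the grip force at its end, in the units of the state.
- ctrl.get_obs(): the state, without advancing time (a new reading comes with each control period).
- ctrl.snapshot(name): name is "scene" or "top" or "wrist"; returns a dict with "color" (400x640x3 uint8, red, green, blue), "camera_matrix" (3x3 intrinsics, pixels), "origin" and "rotation" of the camera in the world; the wrist camera has in their place "hand_eye" (4x4, takes a point from camera to tool coordinates, whose origin is the TCP and whose axes are the flange's). Camera axes: x right, y down, z forward; pixel columns grow to the right and rows downward; lengths in m; the calibration is good to about 2 mm. A picture is of the moment at which its call begins: read the wrist's pose just before it. There is no depth.
- ctrl.close_job(): hands the job in; it is judged then, once.
Trained networks look in a picture, given as the dict that the camera call returned (one of the last four; its "shot" number tells which), for a name from the list of things; names that differ only in an ending like _2 or _b are one class to them, and where a whole thing is asked for, a point or a joint stands for the part that bears it (a point fixed in the world has none). Each returns a list of dicts, best first, with "conf" (0 to 1); they miss things now and then, are a little off and sometimes report something else, mostly with a low value. They report only what shows in the picture. A call takes as long as a camera call.
- ctrl.find_in(picture, name): "bbox" ([left, top, width, height] in pixels, round what is visible of it).
The state is a dict: "clock": time; "joint_pos": joint angles; "qvel": joint speeds; "tau": joint torques, N m; "tool_pos": TCP position; "orientation": TCP orientation; "force": force on the tool from outside, world axes, zero at the start; "moment": the same for the moment, N m; "opening": finger opening in m; "gripper_force": force on a finger pad.
Only numpy, scipy, OpenCV 4.12 (cv2) and the standard library are available. Lean on these libraries where they do the work, as an engineer would, in place of code of your own. Each camera call takes 0.05 s, during which the arm holds its last target. There are 200 camera calls.

## Working session

There is one attempt and no reset: what is moved stays moved. The work goes in short steps, Python scripts to look and compute and a tool call to move; the robot and the scene stay as the last step left them, time stands still between calls to the robot, and variables do not carry over. Pictures are saved under pics/ and viewed, at most 14 in all, crops included, and the job is handed in when it is done.

Besides the shell and the picture viewer there is one more tool, called after "Emit:" by a JSON object that holds its "fn" and its "kwargs", one argument or row to a line. play_rows: Moves the arm, as the interface text tells. Its arguments: {"type":"object","properties":{"commands":{"type":"array","items":{"type":"array","items":{"type":"array","items":{"type":"number"}}}}},"required":["commands"]}

```bash
mkdir -p pics; cat > h.py <<'E'
from plant import ctrl
import numpy as np, cv2, pickle
N=['tray_three','tray_two','bracket','block','drum','wide_cup','slim_cup','jar','tin']
def cast(p,uv,z):
    K=np.array(p['camera_matrix']);R=np.array(p['rotation']);o=np.array(p['origin'])
    d=R@np.linalg.solve(K,[uv[0],uv[1],1]);return o+d*(z-o[2])/d[2]
def proj(p,X):
    K=np.array(p['camera_matrix']);R=np.array(p['rotation']);o=np.array(p['origin'])
    c=K@(R.T@(np.array(X)-o));return c[:2]/c[2]
def save(p,n): cv2.imwrite('pics/'+n,p['color'][:,:,::-1])
E
python3 - <<'E'
from h import *
for v in ('top','scene'):
    p=ctrl.snapshot(v);save(p,v+'0.png');pickle.dump(p,open(v+'0.pkl','wb'))
    print(v,np.round(p['origin'],3).tolist(),np.round(p['rotation'],3).tolist(),p['camera_matrix'])
    for n in N:
        for d in ctrl.find_in(p,n)[:2]:
            b=d['bbox'];c=(b[0]+b[2]/2,b[1]+b[3]/2)
            print(n,round(d['conf'],2),np.round(b,1).tolist(),np.round(cast(p,c,0.03),3)[:2])
print(ctrl.get_obs())
E
```

```text
top [0.313, 0.016, 0.987] [-170.157, -2.286, -88.656] [[449.24028274   0.         320.68313088]
 [  0.         449.24028274 199.60305065]
 [  0.           0.           1.        ]]Traceback (most recent call last):
  File "<stdin>", line 8, in <module>
  File "h.py", line 6, in cast
    d=R@np.linalg.solve(K,[uv[0],uv[1],1]);return o+d*(z-o[2])/d[2]
                                                               ~^^^
IndexError: invalid index to scalar variable.
```

Rotation comes as roll/pitch/yaw in degrees.

```bash
sed -i "s/R=np.array(p\['rotation'\])/R=Rot.from_euler('xyz',p['rotation'],degrees=True).as_matrix()/; s/^from plant.*/&\nfrom scipy.spatial.transform import Rotation as Rot/" h.py
python3 - <<'E'
from h import *
for v in ('top','scene'):
    p=ctrl.snapshot(v);save(p,v+'0.png');pickle.dump(p,open(v+'0.pkl','wb'))
    print(v,np.round(p['origin'],3).tolist(),np.round(p['rotation'],3).tolist())
    for n in N:
        for d in ctrl.find_in(p,n)[:2]:
            b=d['bbox'];c=(b[0]+b[2]/2,b[1]+b[3]/2)
            print(n,round(d['conf'],2),np.round(b,1).tolist(),np.round(cast(p,c,0.03),3)[:2])
print(ctrl.get_obs())
E
```

```text
top [0.313, 0.016, 0.987] [-170.157, -2.286, -88.656]
tray_three 0.56 [327.6, 109.9, 122.9, 56.9] [ 0.623 -0.168]
tray_two 0.75 [199.0, 108.9, 82.4, 47.1] [0.625 0.163]
block 0.6 [269.9, 187.5, 23.4, 29.0] [0.472 0.066]
drum 0.7 [214.6, 212.5, 26.8, 21.6] [0.423 0.178]
wide_cup 0.51 [436.7, 239.0, 26.2, 32.4] [ 0.368 -0.298]
slim_cup 0.63 [445.5, 245.2, 33.1, 20.7] [ 0.368 -0.324]
jar 0.82 [394.1, 215.1, 25.6, 23.1] [ 0.427 -0.206]
scene [0.851, -0.563, 0.739] [-136.248, -0.193, 34.291]
tray_three 0.89 [284.8, 229.7, 108.2, 106.6] [ 0.641 -0.194]
tray_two 0.67 [380.8, 162.2, 54.2, 55.0] [0.64  0.141]
bracket 0.89 [293.5, 203.6, 17.5, 27.2] [ 0.469 -0.092]
block 0.84 [329.5, 170.9, 23.6, 26.4] [0.485 0.06 ]
block 0.58 [380.8, 162.9, 54.4, 53.9] [0.641 0.14 ]
drum 0.61 [339.7, 140.6, 16.9, 25.3] [0.434 0.178]
wide_cup 0.84 [193.4, 244.4, 27.3, 34.9] [ 0.373 -0.314]
wide_cup 0.52 [285.2, 229.6, 109.1, 105.4] [ 0.642 -0.192]
slim_cup 0.89 [186.6, 233.1, 28.9, 29.0] [ 0.333 -0.295]
jar 0.61 [249.6, 221.1, 19.8, 32.1] [ 0.423 -0.197]
tin 0.74 [338.4, 119.8, 17.9, 18.4] [0.37  0.275]
tin 0.72 [247.3, 222.3, 24.2, 31.2] [ 0.424 -0.199]
{'clock': 1.1, 'joint_pos': array([ 9.27684799e+01,  2.05464079e+01,  6.82018161e-01, -1.35019927e-03,
       -7.01373190e+01, -1.65079913e+01]), 'qvel': array([ 0.01748644,  0.01860594, -0.10311816, -0.0284411 ,  0.05568547,
       -0.03646742]), 'tau': array([-1.82204949e-03, -5.82390332e+01,  2.93299216e+01,  7.00287759e+00,
        1.22034957e-02, -3.29393379e-05]), 'tool_pos': array([0.16031054, 0.65565215, 0.22655691]), 'orientation': array([ 1.79998001e+02,  7.31980181e-04, -1.37399702e+01]), 'force': array([ 0.08414557, -0.38853072, -1.26185889]), 'moment': array([ 0.03486978,  0.01241557, -0.00115377]), 'gripper_force': 0.0, 'opening': 0.08778433297797979}
```

View pics/top0.png

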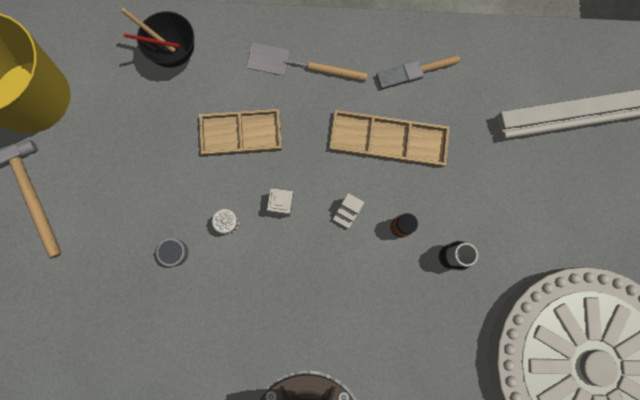

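View pics/scene0.png

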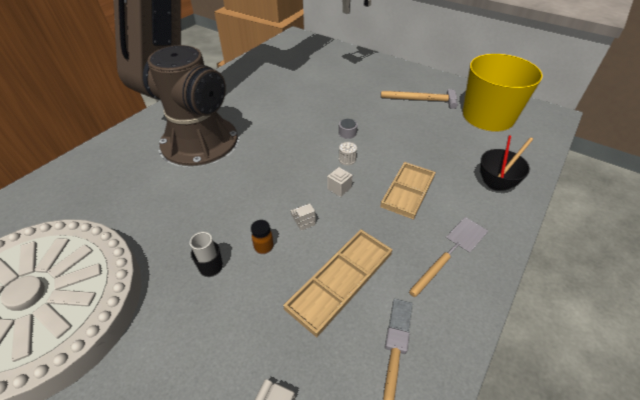

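Top view: trays at (240,132) and (389,138), drum (225,221), block (280,201), bracket (348,211), nested cups (458,255), jar (405,225), tin (171,252). The big rosette lies below right. Next I fit poses by silhouette in both views.

```bash
cat > fit.py <<'E'
from h import *
from scipy.optimize import minimize
def box(x0,x1,y0,y1,z0,z1): return [[x,y,z] for x in(x0,x1) for y in(y0,y1) for z in(z0,z1)]
def cyl(r0,r1,z0,z1):
    t=np.linspace(0,2*np.pi,40,False);return [[r*np.cos(a),r*np.sin(a),z] for r,z in((r0,z0),(r1,z1)) for a in t]
M={'tray_three':box(-.046,.046,-.132,.132,0,.02),'tray_two':box(-.046,.046,-.089,.089,0,.02),
'bracket':[[x,y,z] for y in(-.02,.02) for x,z in((-.03,0),(.03,0),(-.03,.018),(-.014,.036),(.002,.055),(.03,.055))],
'block':box(-.024,.024,-.024,.024,0,.05)+box(-.014,.014,-.014,.014,.05,.057),'drum':cyl(.025,.025,0,.046)+cyl(.008,.008,.046,.054)}
def mask(p,n,uv,r):
    im=p['color'];hsv=cv2.cvtColor(im,cv2.COLOR_RGB2HSV)
    m=(hsv[...,1]>70)&(hsv[...,0]>8)&(hsv[...,0]<25)&(hsv[...,2]>70) if 'tray' in n else (hsv[...,2]>118)&(hsv[...,1]<60)
    roi=np.zeros(m.shape,bool);u,v=map(int,uv);roi[max(v-r,0):v+r,max(u-r,0):u+r]=1
    m=(m&roi).astype(np.uint8);k,l,s,c=cv2.connectedComponentsWithStats(m)
    c=(l==1+np.argmax(s[1:,4])).astype(np.uint8);return c
S=4
def hullimg(pts):
    o=np.zeros((1600,2560),np.uint8);h=cv2.convexHull(np.array(pts,np.float32)*S+S/2)
    cv2.fillConvexPoly(o,np.round(h).astype(np.int32),1);return o
def fit(shots,n,xy,yaws):
    tg=[]
    for p,uv,r in shots:
        m=mask(p,n,uv,r);ys,xs=np.nonzero(m);q=np.stack([xs,ys],1).astype(float)
        q=np.concatenate([q+d for d in([-.5,-.5],[.5,-.5],[-.5,.5],[.5,.5])]);tg.append((p,hullimg(q)))
    P=np.array(M[n])
    def cost(s):
        c,d=np.cos(s[2]*.02),np.sin(s[2]*.02);X=P@np.array([[c,-d,0],[d,c,0],[0,0,1]]).T+[s[0]/1e3,s[1]/1e3,0]
        e=0
        for p,t in tg:
            o=hullimg([proj(p,x) for x in X]);x0,y0,w,h=cv2.boundingRect(t|o);a=t[y0:y0+h,x0:x0+w];b=o[y0:y0+h,x0:x0+w]
            e+=1-(a&b).sum()/(a|b).sum()
        return e/len(tg)
    best=min((minimize(cost,[xy[0]*1e3,xy[1]*1e3,y/.02],method='Nelder-Mead',options=dict(initial_simplex=np.array([[xy[0]*1e3,xy[1]*1e3,y/.02]]*4)+np.array([[0,0,0],[8,0,0],[0,8,0],[0,0,8]]),maxiter=120,xatol=.1,fatol=1e-4)) for y in yaws),key=lambda r:r.fun)
    return best.x[:2]/1e3,np.degrees(best.x[2]*.02),best.fun
E
python3 - <<'E'
from fit import *
t,s=[pickle.load(open(v+'0.pkl','rb')) for v in('top','scene')]
G={'tray_three':((.623,-.168),[-.1],(389,138),70,(339,282),65),'tray_two':((.625,.163),[.05],(240,132),50,(408,189),35),
'bracket':((.455,-.08),[-.4,1.17,-1.97,2.7],(348,211),22,(303,217),16),'block':((.475,.06),[0],(280,201),19,(340,181),17),'drum':((.425,.178),[0],(225,221),17,(347,153),15)}
for n,(xy,y,a,r,b,q) in G.items():
    for sh in ([(t,a,r)],[(s,b,q)],[(t,a,r),(s,b,q)]):
        f=fit(sh,n,xy,y);print(n,np.round(f[0],4),round(f[1],1),round(f[2],3))
c=cv2.resize(np.vstack([np.hstack([t['color'][160:260,200:300],t['color'][160:260,300:400]]),np.hstack([t['color'][210:310,400:500],s['color'][160:260,280:380]])])[:,:,::-1],None,fx=3,fy=3,interpolation=cv2.INTER_CUBIC)
cv2.imwrite('pics/crop1.png',c)
E
```

```text
tray_three [ 0.6316 -0.1705] -6.8 0.021
tray_three [ 0.6304 -0.1714] -6.6 0.017
tray_three [ 0.6307 -0.1707] -6.6 0.022
tray_two [0.6343 0.1657] 6.2 0.02
tray_two [0.6334 0.1645] 6.5 0.031
tray_two [0.6336 0.1652] 6.5 0.026
bracket [ 0.4545 -0.1013] 2.4 0.654
bracket [ 0.4659 -0.0889] 179.9 0.344
bracket [ 0.4675 -0.0884] 64.8 0.514
block [0.4815 0.0713] -19.7 0.508
block [0.475 0.07 ] -13.8 0.51
block [0.4785 0.0678] -20.1 0.509
drum [0.4227 0.1813] -0.2 0.482
drum [0.4339 0.1727] 10.2 0.59
drum [0.4305 0.182 ] 2.7 0.539
```

View pics/crop1.png

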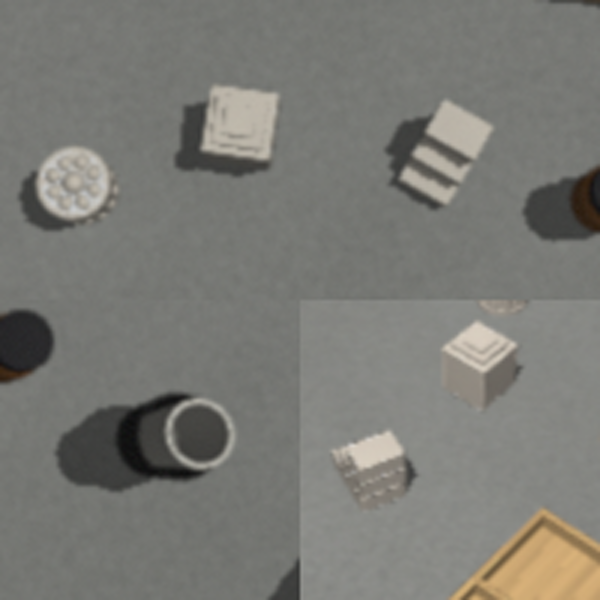

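The crop shows clear white pieces on grey; the bench was leaking into the mask. I'll raise the threshold.

```bash
sed -i 's/>118)/>138)/' fit.py
python3 - <<'E'
from fit import *
t,s=[pickle.load(open(v+'0.pkl','rb')) for v in('top','scene')]
M['slim_cup']=cyl(.022,.023,.09,.1)
G={'bracket':((.46,-.085),[-.4,.5,1.17,-1.97,2.7],(348,211),22,(303,217),16),'block':((.475,.06),[0],(280,201),19,(340,181),17),'drum':((.425,.178),[0],(225,221),17,(347,153),15),'slim_cup':((.36,-.31),[0],(465,255),22,(205,243),20)}
for n,(xy,y,a,r,b,q) in G.items():
    for sh in ([(t,a,r)],[(s,b,q)],[(t,a,r),(s,b,q)])[:1 if n=='slim_cup' else 3]:
        f=fit(sh,n,xy,y);print(n,np.round(f[0],4),round(f[1],1),round(f[2],3))
for n,b,z in(('jar',(405,224),.075),('tin',(171,252),.039)): print(n,cast(t,b,z)[:2])
E
```

```text
bracket [ 0.4842 -0.0911] 163.0 0.497
bracket [ 0.4529 -0.0653] -7.8 0.401
bracket [ 0.4693 -0.0841] 68.5 0.571
block [0.4748 0.0699] -7.0 0.099
block [0.4619 0.073 ] -2.8 0.197
block [0.4735 0.0696] -7.0 0.223
drum [0.429  0.1859] -17.7 0.109
drum [0.4228 0.1748] 7.9 0.377
drum [0.4286 0.1849] -5.9 0.257
slim_cup [ 0.3669 -0.3101] 2.1 0.038
jar [ 0.42660811 -0.19148851]
tin [0.3588927  0.28992424]
```

```bash
sed -i 's/>138)/>132)/; s/^    m=(m&roi).astype(np.uint8);/    m=cv2.morphologyEx((m\&roi).astype(np.uint8),cv2.MORPH_CLOSE,np.ones((5,5)));/' fit.py
python3 - <<'E'
from fit import *
t,s=[pickle.load(open(v+'0.pkl','rb')) for v in('top','scene')]
G={'bracket':((.46,-.085),[-.4,.5,1.17,-1.97,2.7],(348,211),22,(303,217),16),'block':((.475,.06),[0],(280,201),19,(340,181),17),'drum':((.425,.178),[0],(225,221),17,(347,153),15)}
for n,(xy,y,a,r,b,q) in G.items():
    for sh in ([(t,a,r)],[(s,b,q)],[(t,a,r),(s,b,q)]):
        f=fit(sh,n,xy,y);print(n,np.round(f[0],4),round(f[1],1),round(f[2],3))
for c,z in(((348.3,193.3),.055),((364.3,202.3),.055),((356,214),.055),((341.7,206.7),.055),((333.3,221),.018),((349,228.3),.018)): print(np.round(cast(t,c,z),4))
E
```

```text
bracket [ 0.4588 -0.0789] -27.9 0.086
bracket [ 0.4686 -0.085 ] 184.3 0.347
bracket [ 0.4654 -0.0818] 157.3 0.295
block [0.4766 0.0696] -5.3 0.085
block [0.475 0.07 ] -13.8 0.51
block [0.4776 0.0696] -5.6 0.3
drum [0.4294 0.1844] -4.3 0.062
drum [0.4339 0.1727] 10.2 0.59
drum [0.4295 0.1844] -6.1 0.329
[ 0.4911 -0.0756  0.055 ]
[ 0.4728 -0.1097  0.055 ]
[ 0.4473 -0.0924  0.055 ]
[ 0.462 -0.062  0.055]
[ 0.4358 -0.0473  0.018 ]
[ 0.4208 -0.0817  0.018 ]
```

Tray and top-view poses now agree with the geometry (bracket corners give 60.7 mm length, yaw -28°). I'll hover over the drum and refine with the wrist camera.

```bash
cat >> h.py <<'E'
def move(*targets,base=None):
    """print tool-axis shift (cm) and turn (rad) from the present pose to each (x,y,z,yaw)"""
    o=ctrl.get_obs();p=np.array(o['tool_pos']);R=Rot.from_euler('xyz',o['orientation'],degrees=True)
    print('at',np.round(p,4),np.round(o['orientation'],2),'open',round(o['opening'],4),'t',round(o['clock'],1))
    for t in targets:
        Rt=Rot.from_euler('xyz',[180,0,t[3]],degrees=True);r=(R.inv()*Rt).as_rotvec();d=R.inv().apply(np.array(t[:3])-p)*100
        print(t,'->',np.round(r,3).tolist(),np.round(d,2).tolist(),'rows',max(np.linalg.norm(d)/4.17,np.linalg.norm(r)/.125).round(1))
def wrist(name=None):
    o=ctrl.get_obs();p=dict(ctrl.snapshot('wrist'));T=np.eye(4);T[:3,:3]=Rot.from_euler('xyz',o['orientation'],degrees=True).as_matrix();T[:3,3]=o['tool_pos']
    T=T@np.array(p['hand_eye']);p['origin']=T[:3,3];p['rotation']=Rot.from_matrix(T[:3,:3]).as_euler('xyz',degrees=True)
    if name: save(p,name)
    return p
E
python3 -c "
from h import *
move((.43,.184,.23,-6),(.44,.13,.23,-6))"
```

```text
at [0.1603 0.6557 0.2266] [180.     0.   -13.74] open 0.0878 t 1.1
(0.43, 0.184, 0.23, -6) -> [0.0, 0.0, -0.135] [37.4, 39.41, -0.34] rows 13.0
(0.44, 0.13, 0.23, -6) -> [0.0, 0.0, -0.135] [39.65, 44.42, -0.34] rows 14.3
```

Emit:
{"fn": "play_rows", "kwargs": {
  "commands": [
    [[0, 0, -0.135, 39.6, 44.4, -0.3, 8.7], [0, 0, -0.135, 39.6, 44.4, -0.3, 8.7], [0, 0, -0.135, 39.6, 44.4, -0.3, 8.7], [0, 0, -0.135, 39.6, 44.4, -0.3, 8.7], [0, 0, -0.135, 39.6, 44.4, -0.3, 8.7], [0, 0, -0.135, 39.6, 44.4, -0.3, 8.7], [0, 0, -0.135, 39.6, 44.4, -0.3, 8.7], [0, 0, -0.135, 39.6, 44.4, -0.3, 8.7]]
  ]
}}

```text
clock: 1.77
tool_pos: [0.3173, 0.3595, 0.2286]
orientation: [-180.0, -0.0, -6.0]
force: [0.9, 0.7, -0.5]
opening: 0.0875
gripper_force: 0.0
```

```bash
python3 -c "
from h import *
move((.44,.13,.23,-6))"
```

```text
at [0.3173 0.3595 0.2286] [-1.7995e+02 -2.0000e-02 -5.9700e+00] open 0.0875 t 1.8
(0.44, 0.13, 0.23, -6) -> [-0.001, -0.0, 0.0] [14.6, 21.54, -0.16] rows 6.2
```

Emit:
{"fn": "play_rows", "kwargs": {
  "commands": [
    [[0, 0, 0, 14.6, 21.5, -0.2, 8.7], [0, 0, 0, 14.6, 21.5, -0.2, 8.7], [0, 0, 0, 14.6, 21.5, -0.2, 8.7], [0, 0, 0, 14.6, 21.5, -0.2, 8.7], [0, 0, 0, 14.6, 21.5, -0.2, 8.7], [0, 0, 0, 14.6, 21.5, -0.2, 8.7], [0, 0, 0, 14.6, 21.5, -0.2, 8.7], [0, 0, 0, 14.6, 21.5, -0.2, 8.7]]
  ]
}}

```text
clock: 2.43
tool_pos: [0.4403, 0.1297, 0.2304]
orientation: [180.0, -0.0, -6.3]
force: [-0.1, 0.2, -0.4]
opening: 0.0867
gripper_force: 0.0
```

```bash
python3 -c "
from h import *
p=wrist('w1.png');pickle.dump(p,open('w1.pkl','wb'));print(p['origin'],p['rotation'],p['camera_matrix'][0][0])
move((.44,.13,.23,-6))
for n,z in(('drum',.046),('block',.05),('tin',.039)):
  for d in ctrl.find_in(p,n)[:1]:
    b=d['bbox'];print(n,d['conf'],b,cast(p,(b[0]+b[2]/2,b[1]+b[3]/2),z))
for q in((.429,.184,0),(.476,.07,0)):print(proj(p,q))
"
```

```text
[0.52414681 0.12184421 0.3886452 ] [ 1.62036623e+02 -4.88885630e-02 -9.62820793e+01] 327.00998273445424
at [0.4399 0.131  0.2303] [-1.7999e+02 -1.0000e-02 -6.2000e+00] open 0.0867 t 2.5
(0.44, 0.13, 0.23, -6) -> [-0.0, -0.0, -0.003] [0.02, 0.1, 0.03] rows 0.0
drum 0.75 [255.0, 163.6, 43.8, 50.5] [0.43292753 0.18124937 0.046     ]
block 0.89 [351.4, 117.0, 50.3, 50.8] [0.47186644 0.07110223 0.05      ]
tin 0.76 [168.5, 222.2, 58.2, 51.2] [0.36993184 0.2862873  0.039     ]
[280.08523821 181.90746088]
[370.50136763 132.8708134 ]
```

View pics/w1.png

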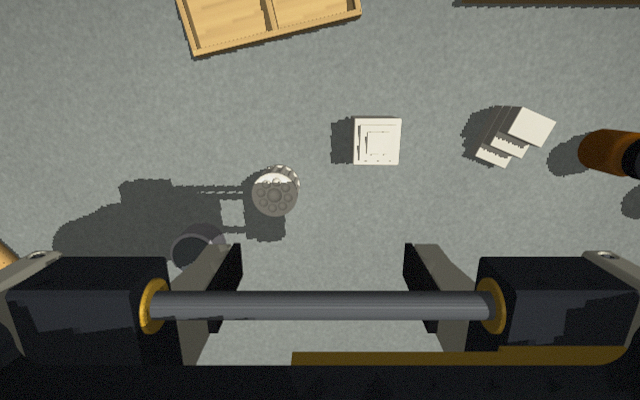

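The wrist view shows the block (377,141), bracket (516,137) and the drum, half in the gripper's shadow, at (275,190).

```bash
cat >> fit.py <<'E'
def fitbox(p,n,b,xy,yaw):
    from scipy.optimize import least_squares
    c,d=np.cos(yaw),np.sin(yaw);P=np.array(M[n])@np.array([[c,-d,0],[d,c,0],[0,0,1]]).T
    def f(s):
        q=np.array([proj(p,x) for x in P+[s[0],s[1],0]]);return [q[:,0].min()-b[0],q[:,1].min()-b[1],q[:,0].max()-b[0]-b[2],q[:,1].max()-b[1]-b[3]]
    r=least_squares(f,xy);return np.round(r.x,4),np.round(r.fun,1)
E
sed -i 's/>132)/>VT)/; s/^S=4/VT=132;S=4/' fit.py
python3 - <<'E'
import fit;from fit import *
p=pickle.load(open('w1.pkl','rb'))
for fit.VT in(170,190,205):
    print(fit.VT,fit.fit([(p,(377,141),36)],'block',(.476,.07),[-.1]),fit.fit([(p,(519,137),40)],'bracket',(.457,-.079),[-.48]))
print(fitbox(p,'drum',(253.5,163.6,45.5,52),(.43,.184),0),fitbox(p,'block',(351.4,117.0,50.3,50.8),(.476,.07),-.09))
im=p['color'];print(im[190,262:302,0],im[160:222,275,0])
E
```

```text
Traceback (most recent call last):
AttributeError: 'function' object has no attribute 'fit'
```

```bash

python3 - <<'E'
import fit as F;from fit import fitbox,pickle
p=pickle.load(open('w1.pkl','rb'))
for F.VT in(170,190,205):
    print(F.VT,F.fit([(p,(377,141),36)],'block',(.476,.07),[-.1]),F.fit([(p,(519,137),40)],'bracket',(.457,-.079),[-.48]))
print(fitbox(p,'drum',(253.5,163.6,45.5,52),(.43,.184),0),fitbox(p,'block',(351.4,117.0,50.3,50.8),(.476,.07),-.09))
im=p['color'];print(im[195,245:305,0],im[158:222,275,0])
E
```

```text
170 (array([0.47181692, 0.07035753]), np.float64(-6.9827239885053904), np.float64(0.12251080101306056)) (array([ 0.45550372, -0.08053845]), np.float64(-18.80853988491667), np.float64(0.2459633534942639))
190 (array([0.4716196 , 0.06997412]), np.float64(-5.949621788443585), np.float64(0.1334060431797338)) (array([ 0.45541013, -0.08036306]), np.float64(-15.907603062662238), np.float64(0.2605351532878345))
205 (array([0.4714607 , 0.07070847]), np.float64(-7.161942787034017), np.float64(0.15087371421489648)) (array([ 0.45501244, -0.08103139]), np.float64(-16.17283872343077), np.float64(0.2676497195585309))
(array([0.4269, 0.1842]), array([-1.3, -0.1,  1.5,  0.2])) (array([0.4695, 0.0698]), array([-1. , -0. ,  0.8,  0.1]))
[ 72  71  71  75  74  74  89 120 122 120 120 121 114 104 107 110 106 101
  96  97 117 115 101 105 111 118 121 121 121 123 120 117 115 109 105  91
  92 120 118 105 110 114 117 114 111 109 108 118 119 119 119 115 111 148
 149 147 147 152 153 153] [146 148 145 143 145 141 126 110 122 132 136 143 140 118 127 209 234 233
 234 214 185 204 226 237 195 109 114 101 109 118 108 102 108 112 118 118
 120 120 120 118 116 110 101  93 103 120 113 103 106 104 105 101  97 111
 118 120 116 120 101  79  73  73  76  72]
```

```bash

python3 - <<'E'
from h import *
p=pickle.load(open('w1.pkl','rb'));t=pickle.load(open('top0.pkl','rb'))
print('block',cast(t,(280.2,201),.05),cast(p,(377.5,141),.05))
print('drum',cast(t,(224.5,221),.05),cast(p,(275.5,194.5),.048))
c=np.hstack([p['color'][90:190,320:460],p['color'][90:190,450:590]])[:,:,::-1]
cv2.imwrite('pics/c2.png',cv2.resize(c,None,fx=2.8,fy=2.8,interpolation=cv2.INTER_CUBIC))
E
```

```text
block [0.47106042 0.06779397 0.05      ] [0.47318833 0.07004803 0.05      ]
drum [0.42532564 0.18181329 0.05      ] [0.42731045 0.18338644 0.048     ]
```

View pics/c2.png

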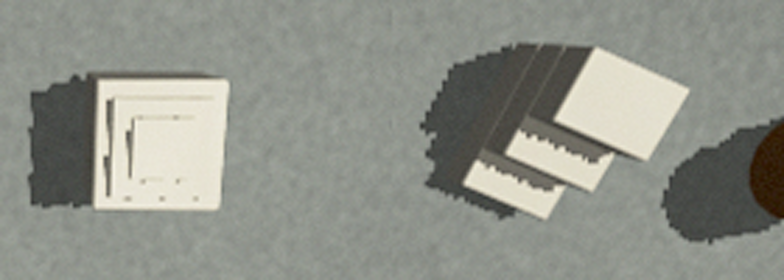

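```bash

python3 - <<'E'
from h import *
p=pickle.load(open('w1.pkl','rb'))
C=np.array([cast(p,u,.055)[:2] for u in((522.5,106.4),(556.4,122.1),(541.4,147.1),(507.5,132.1))])
a=(C[0]+C[1]-C[2]-C[3])/2;b=(C[0]-C[1]+C[3]-C[2])/2
print(C.round(4),C.mean(0),a,b,np.degrees(np.arctan2(a[1],a[0])),np.degrees(np.arctan2(-b[0],b[1])))
yaw=np.radians(-27.5);g=C.mean(0)-.007*np.array([np.cos(yaw),np.sin(yaw)]);print('grip',g)
move((.4265,.183,.10,-6),(.4265,.183,.022,-6))
E
```

```text
[[ 0.492  -0.0726]
 [ 0.4731 -0.1073]
 [ 0.4495 -0.0948]
 [ 0.4685 -0.0595]] [ 0.47077706 -0.08354255] [ 0.02356668 -0.01275045] [0.01897642 0.03502246] -28.41503611037808 -28.450413216338273
grip [ 0.46456798 -0.08031031]
at [0.4393 0.133  0.2303] [-1.7998e+02 -1.0000e-02 -5.9700e+00] open 0.0869 t 2.6
(0.4265, 0.183, 0.1, -6) -> [-0.0, -0.0, 0.001] [-1.79, -4.84, 13.03] rows 3.4
(0.4265, 0.183, 0.022, -6) -> [-0.0, -0.0, 0.001] [-1.79, -4.84, 20.83] rows 5.1
```

Emit:
{"fn": "play_rows", "kwargs": {
  "commands": [
    [[0, 0, 0, -1.8, -4.9, 9, 8.7], [0, 0, 0, -1.8, -4.9, 12, 8.7], [0, 0, 0, -1.8, -4.9, 12, 8.7], [0, 0, 0, -1.8, -4.9, 12, 8.7]]
  ]
}}

```text
clock: 2.97
tool_pos: [0.423, 0.1831, 0.105]
orientation: [179.7, 0.3, -5.9]
force: [-0.9, -0.9, -1.2]
opening: 0.0872
gripper_force: 0.0
```

```bash

python3 - <<'E'
from h import *
move((.4265,.183,.022,-6))
for i in range(3):
    p=wrist('w3.png');move()
print(proj(p,(.4265,.183,.054)))
E
```

```text
at [0.423  0.1831 0.105 ] [179.71   0.32  -5.89] open 0.0872 t 3.0
(0.4265, 0.183, 0.022, -6) -> [0.005, 0.006, 0.002] [0.4, -0.06, 8.29] rows 2.0
at [0.4239 0.1831 0.1065] [179.69   0.28  -5.83] open 0.0872 t 3.0
at [0.4254 0.1834 0.109 ] [ 1.798e+02  1.400e-01 -5.810e+00] open 0.0872 t 3.1
at [0.4266 0.1838 0.1106] [ 1.7993e+02  1.0000e-02 -5.8300e+00] open 0.0867 t 3.1
[324.08322653 219.66967881]
```

View pics/w3.png

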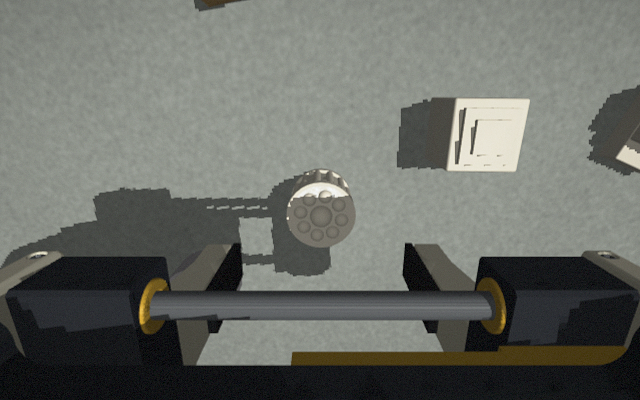

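Drum centred between the fingers (321,215), within 2 mm of prediction. Descend and grip.

Emit:
{"fn": "play_rows", "kwargs": {
  "commands": [
    [[0, 0, 0, 0.1, 0, 4, 8.7], [0, 0, 0, 0.1, 0, 7, 8.7], [0, 0, 0, 0.1, 0, 8.8, 8.7], [0, 0, 0, 0.1, 0, 8.8, 8.7], [0, 0, 0, 0.1, 0, 8.8, 4.4], [0, 0, 0, 0.1, 0, 8.8, 4.4], [0, 0, 0, 0.1, 0, 8.8, 4.4], [0, 0, 0, 0.1, 0, 8.8, 4.4]]
  ]
}}

```text
clock: 3.78
tool_pos: [0.4287, 0.1836, 0.024]
orientation: [-179.9, -0.1, -6.0]
force: [-0.3, 0.1, -0.3]
opening: 0.0662
gripper_force: 0.0
```

Emit:
{"fn": "play_rows", "kwargs": {
  "commands": [
    [[0, 0, 0, 0, 0, 0, 4.4], [0, 0, 0, 0, 0, 0, 4.4], [0, 0, 0, 0, 0, 0, 4.4], [0, 0, 0, 0, 0, 0, 4.4]]
  ]
}}

```text
clock: 4.12
tool_pos: [0.428, 0.1831, 0.0229]
orientation: [-180.0, -0.0, -6.0]
force: [-1.9, -0.0, 7.8]
opening: 0.0494
gripper_force: 30.0
```

```bash

python3 - <<'E'
from h import *
move((.4265,.183,.10,-6),(.6287,.2079,.10,6.5),(.6287,.2079,.027,6.5))
E
```

```text
at [0.428  0.1831 0.0229] [-1.7996e+02 -4.0000e-02 -5.9900e+00] open 0.0494 t 4.1
(0.4265, 0.183, 0.1, -6) -> [-0.001, -0.001, 0.0] [-0.15, 0.02, -7.71] rows 1.8
(0.6287, 0.2079, 0.1, 6.5) -> [-0.001, -0.001, -0.218] [19.7, -4.57, -7.69] rows 5.2
(0.6287, 0.2079, 0.027, 6.5) -> [-0.001, -0.001, -0.218] [19.7, -4.56, -0.39] rows 4.8
```

Emit:
{"fn": "play_rows", "kwargs": {
  "commands": [
    [[0, 0, 0, 0, 0, -4, 4.4], [0, 0, 0, 0, 0, -8, 4.4], [0, 0, -0.22, 19.7, -4.6, -8, 4.4], [0, 0, -0.22, 19.7, -4.6, -8, 4.4], [0, 0, -0.22, 19.7, -4.6, -8, 4.4], [0, 0, -0.22, 19.7, -4.6, -8, 4.4], [0, 0, -0.22, 19.7, -4.6, -8, 4.4], [0, 0, -0.22, 19.7, -4.6, -8, 4.4]]
  ]
}}

```text
clock: 4.78
tool_pos: [0.6339, 0.2082, 0.1007]
orientation: [179.9, -0.1, 6.5]
force: [0.7, 1.2, 0.0]
opening: 0.0491
gripper_force: 30.0
```

```bash

python3 - <<'E'
from h import *
p=wrist();p=wrist();p=wrist('w4.png')
move((.6287,.2079,.0275,6.5))
for y in(.166,.2079+.0426):print(proj(p,(.6287,y,.02)))
E
```

```text
at [0.6278 0.2073 0.1009] [1.7995e+02 1.4000e-01 6.5400e+00] open 0.0493 t 4.9
(0.6287, 0.2079, 0.0275, 6.5) -> [0.001, 0.002, 0.001] [0.11, -0.06, 7.34] rows 1.8
[376.23966538 215.11699118]
[267.73751055 203.56558321]
```

View pics/w4.png

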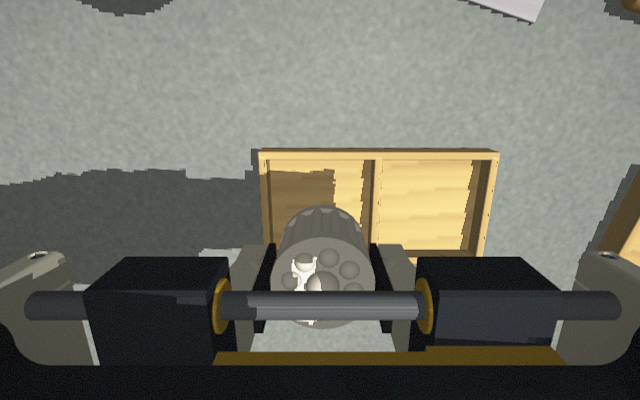

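The tray's walls sit where predicted (left wall ~265, divider ~376). Set down.

Emit:
{"fn": "play_rows", "kwargs": {
  "commands": [
    [[0, 0, 0, 0.1, 0, 3, 4.4], [0, 0, 0, 0.1, 0, 5, 4.4], [0, 0, 0, 0.1, 0, 6.2, 4.4], [0, 0, 0, 0.1, 0, 6.8, 4.4], [0, 0, 0, 0.1, 0, 7.1, 4.4], [0, 0, 0, 0.1, 0, 7.3, 4.4], [0, 0, 0, 0.1, 0, 7.3, 4.4], [0, 0, 0, 0.1, 0, 7.3, 4.4]]
  ]
}}

```text
clock: 5.6
tool_pos: [0.6299, 0.2084, 0.0304]
orientation: [-180.0, -0.1, 6.6]
force: [0.1, 0.1, -0.8]
opening: 0.0492
gripper_force: 30.0
```

```bash

python3 - <<'E'
from h import *
move((.4722,.069,.11,-7))
print(ctrl.get_obs()['force'])
E
```

```text
at [0.6299 0.2084 0.0304] [-1.7997e+02 -9.0000e-02  6.6100e+00] open 0.0492 t 5.6
(0.4722, 0.069, 0.11, -7) -> [-0.001, -0.001, 0.238] [-17.26, 12.02, -8.0] rows 5.4
[ 0.08752984  0.10904416 -0.82208044]
```

Emit:
{"fn": "play_rows", "kwargs": {
  "commands": [
    [[0, 0, 0, 0, 0, 0.1, 4.4], [0, 0, 0, 0, 0, 0.2, 4.4], [0, 0, 0, 0, 0, 0.25, 4.4], [0, 0, 0, 0, 0, 0.25, 4.4], [0, 0, 0, 0, 0, 0.25, 4.4]]
  ]
}}

```text
clock: 6.02
tool_pos: [0.6299, 0.2083, 0.028]
orientation: [-180.0, -0.1, 6.6]
force: [-2.1, 0.1, 5.4]
opening: 0.0496
gripper_force: 30.0
```

Contact felt. Release and rise.

Emit:
{"fn": "play_rows", "kwargs": {
  "commands": [
    [[0, 0, 0, 0, 0, 0, 6.6], [0, 0, 0, 0, 0, 0, 6.6], [0, 0, 0, 0, 0, 0, 6.6], [0, 0, 0, 0, 0, -4, 6.6], [0, 0, 0, 0, 0, -8, 6.6], [0, 0, 0.238, -17.3, 12, -8, 8.7], [0, 0, 0.238, -17.3, 12, -8, 8.7], [0, 0, 0.238, -17.3, 12, -8, 8.7]]
  ]
}}

```text
clock: 6.68
tool_pos: [0.5347, 0.1248, 0.107]
orientation: [-180.0, -0.0, -7.4]
force: [0.1, -0.3, 0.4]
opening: 0.0807
gripper_force: 0.0
```

```bash

python3 - <<'E'
from h import *
move((.4722,.069,.11,-7))
E
```

```text
at [0.5347 0.1248 0.107 ] [-1.7995e+02 -4.0000e-02 -7.4400e+00] open 0.0807 t 6.7
(0.4722, 0.069, 0.11, -7) -> [-0.001, -0.001, -0.008] [-5.47, 6.35, -0.31] rows 2.0
```

Emit:
{"fn": "play_rows", "kwargs": {
  "commands": [
    [[0, 0, 0, -5.5, 6.3, 0, 8.7], [0, 0, 0, -5.5, 6.3, 0, 8.7], [0, 0, 0, -5.5, 6.3, 0, 8.7], [0, 0, 0, -5.5, 6.3, 0, 8.7], [0, 0, 0, -5.5, 6.3, 0, 8.7]]
  ]
}}

```text
clock: 7.1
tool_pos: [0.4739, 0.0698, 0.1074]
orientation: [-179.9, -0.1, -7.0]
force: [0.5, 0.2, 0.4]
opening: 0.0871
gripper_force: 0.0
```

```bash

python3 - <<'E'
from h import *
p=wrist()
im=p['color'].astype(int);m=((im.min(2)>170)).astype(np.uint8);m[240:]=0
k,l,s,c=cv2.connectedComponentsWithStats(m);j=1+np.argmin([np.hypot(*(q-proj(p,(.4722,.069,.055)))) if a[4]>300 else 1e9 for q,a in zip(c[1:],s[1:])])
r=cv2.minAreaRect(np.argwhere(l==j)[:,::-1].astype(np.float32));print(r,cast(p,r[0],.05),proj(p,(.4722,.069,.055)))
move((.4722,.069,.022,-7))
E
```

```text
((322.4931335449219, 199.81507873535156), (20.097332000732422, 67.69432830810547), 87.87889862060547) [0.48907395 0.0689746  0.05      ] [325.44927775 225.00256408]
at [0.4743 0.0702 0.1072] [-1.7996e+02 -7.0000e-02 -7.0200e+00] open 0.0871 t 7.2
(0.4722, 0.069, 0.022, -7) -> [-0.001, -0.001, -0.0] [-0.2, 0.15, 8.52] rows 2.0
```

Emit:
{"fn": "play_rows", "kwargs": {
  "commands": [
    [[0, 0, 0, -0.2, 0.1, 4, 8.7], [0, 0, 0, -0.2, 0.1, 7, 8.7], [0, 0, 0, -0.2, 0.1, 8.5, 8.7], [0, 0, 0, -0.2, 0.1, 8.5, 8.7], [0, 0, 0, -0.2, 0.1, 8.5, 4.2], [0, 0, 0, -0.2, 0.1, 8.5, 4.2], [0, 0, 0, -0.2, 0.1, 8.5, 4.2], [0, 0, 0, -0.2, 0.1, 8.5, 4.2]]
  ]
}}

```text
clock: 7.82
tool_pos: [0.4722, 0.0695, 0.0229]
orientation: [-179.9, -0.1, -7.0]
force: [-0.1, 0.8, 1.1]
opening: 0.0659
gripper_force: 0.0
```

Emit:
{"fn": "play_rows", "kwargs": {
  "commands": [
    [[0, 0, 0, 0, 0, 0, 4.2], [0, 0, 0, 0, 0, 0, 4.2], [0, 0, 0, 0, 0, 0, 4.2], [0, 0, 0, 0, 0, 0, 4.2]]
  ]
}}

```text
clock: 8.15
tool_pos: [0.4716, 0.0691, 0.0223]
orientation: [-180.0, -0.1, -7.0]
force: [-1.7, 0.4, 7.1]
opening: 0.0476
gripper_force: 30.0
```

```bash

python3 - <<'E'
from h import *
move((.6406,-.0853,.10,-6.6))
E
```

```text
at [0.4716 0.0691 0.0223] [-1.7996e+02 -5.0000e-02 -7.0300e+00] open 0.0476 t 8.2
(0.6406, -0.0853, 0.1, -6.6) -> [-0.001, -0.001, -0.007] [18.67, 13.25, -7.76] rows 5.8
```

Gripped (47.6 mm). Carry to the + end cell.

Emit:
{"fn": "play_rows", "kwargs": {
  "commands": [
    [[0, 0, 0, 0, 0, -4, 4.2], [0, 0, 0, 0, 0, -7.8, 4.2], [0, 0, -0.007, 18.7, 13.2, -7.8, 4.2], [0, 0, -0.007, 18.7, 13.2, -7.8, 4.2], [0, 0, -0.007, 18.7, 13.2, -7.8, 4.2], [0, 0, -0.007, 18.7, 13.2, -7.8, 4.2], [0, 0, -0.007, 18.7, 13.2, -7.8, 4.2], [0, 0, -0.007, 18.7, 13.2, -7.8, 4.2]]
  ]
}}

```text
clock: 8.82
tool_pos: [0.6431, -0.0882, 0.099]
orientation: [180.0, -0.0, -6.7]
force: [1.4, 0.5, -0.5]
opening: 0.0479
gripper_force: 30.0
```

Emit:
{"fn": "play_rows", "kwargs": {
  "commands": [
    [[0, 0, 0, 0, 0, 0, 4.2], [0, 0, 0, 0, 0, 0, 4.2]]
  ]
}}

```text
clock: 8.98
tool_pos: [0.6403, -0.0863, 0.0984]
orientation: [180.0, 0.1, -6.8]
force: [0.6, 0.5, -1.4]
opening: 0.0478
gripper_force: 30.0
```

```bash

python3 - <<'E'
from h import *
p=wrist('w5.png')
move((.6406,-.0853,.0273,-6.6))
for y in(-.043,.043,-.129,.129):
  a=np.radians(-6.6);print(proj(p,(.6307-np.sin(a)*y,-.1707+np.cos(a)*y,.02)))
E
```

```text
at [ 0.6397 -0.0855  0.0987] [ 1.7999e+02  1.2000e-01 -6.7100e+00] open 0.0478 t 9.0
(0.6406, -0.0853, 0.0273, -6.6) -> [0.0, 0.002, -0.002] [0.1, -0.03, 7.14] rows 1.7
[490.49711222 209.18533231]
[378.4298494  209.61116742]
[602.57375775 208.75946154]
[266.37196811 210.03696689]
```

View pics/w5.png

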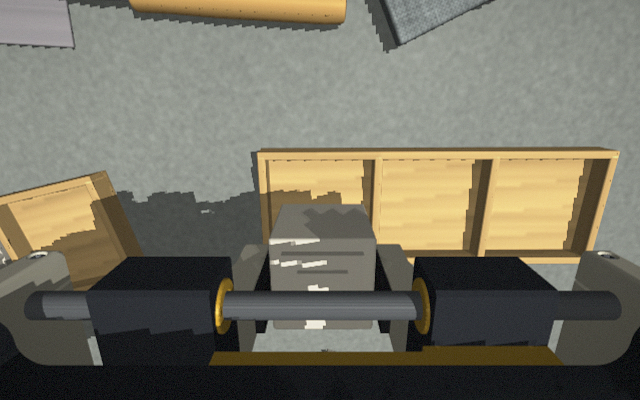

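Tray walls at 265/376/484/605 match. Lower, with a contact check.

Emit:
{"fn": "play_rows", "kwargs": {
  "commands": [
    [[0, 0, 0, 0.1, 0, 3, 4.2], [0, 0, 0, 0.1, 0, 5, 4.2], [0, 0, 0, 0.1, 0, 6.2, 4.2], [0, 0, 0, 0.1, 0, 6.8, 4.2], [0, 0, 0, 0.1, 0, 7, 4.2], [0, 0, 0, 0.1, 0, 7, 4.2], [0, 0, 0, 0.1, 0, 7, 4.2]]
  ]
}}

```text
clock: 9.62
tool_pos: [0.6423, -0.0848, 0.0309]
orientation: [-180.0, -0.1, -6.6]
force: [-0.7, -1.0, -1.7]
opening: 0.0477
gripper_force: 30.0
```

Emit:
{"fn": "play_rows", "kwargs": {
  "commands": [
    [[0, 0, 0, 0, 0, 0.1, 4.2], [0, 0, 0, 0, 0, 0.2, 4.2], [0, 0, 0, 0, 0, 0.3, 4.2], [0, 0, 0, 0, 0, 0.35, 4.2], [0, 0, 0, 0, 0, 0.35, 4.2], [0, 0, 0, 0, 0, 0.35, 4.2]]
  ]
}}

```text
clock: 10.12
tool_pos: [0.642, -0.0852, 0.0274]
orientation: [-180.0, -0.1, -6.6]
force: [-1.4, 0.5, 6.3]
opening: 0.0475
gripper_force: 30.0
```

```bash

python3 - <<'E'
from h import *
move((.4646,-.0803,.11,-28.4))
E
```

```text
at [ 0.642  -0.0852  0.0274] [-1.7999e+02 -7.0000e-02 -6.6200e+00] open 0.0475 t 10.1
(0.4646, -0.0803, 0.11, -28.4) -> [-0.0, -0.001, 0.38] [-17.67, 1.56, -8.28] rows 4.7
```

Emit:
{"fn": "play_rows", "kwargs": {
  "commands": [
    [[0, 0, 0, 0, 0, 0, 6.6], [0, 0, 0, 0, 0, 0, 6.6], [0, 0, 0, 0, 0, 0, 6.6], [0, 0, 0, 0, 0, -4, 6.6], [0, 0, 0, 0, 0, -8.2, 6.6], [0, 0, 0.38, -17.7, 1.6, -8.2, 8.7], [0, 0, 0.38, -17.7, 1.6, -8.2, 8.7], [0, 0, 0.38, -17.7, 1.6, -8.2, 8.7]]
  ]
}}

```text
clock: 10.78
tool_pos: [0.5156, -0.0819, 0.1083]
orientation: [-179.9, -0.0, -28.5]
force: [-1.1, 0.4, -0.2]
opening: 0.0805
gripper_force: 0.0
```

```bash

python3 - <<'E'
from h import *
move((.4646,-.0803,.11,-28.4))
E
```

```text
at [ 0.5156 -0.0819  0.1083] [-1.7995e+02 -5.0000e-02 -2.8500e+01] open 0.0805 t 10.8
(0.4646, -0.0803, 0.11, -28.4) -> [-0.001, -0.001, -0.002] [-4.56, 2.29, -0.17] rows 1.2
```

Emit:
{"fn": "play_rows", "kwargs": {
  "commands": [
    [[0, 0, 0, -4.6, 2.3, 0, 8.7], [0, 0, 0, -4.6, 2.3, 0, 8.7], [0, 0, 0, -4.6, 2.3, 0, 8.7], [0, 0, 0, -4.6, 2.3, 0, 8.7], [0, 0, 0, -4.6, 2.3, 0, 8.7]]
  ]
}}

```text
clock: 11.2
tool_pos: [0.4663, -0.0804, 0.1086]
orientation: [-180.0, -0.1, -28.1]
force: [-0.5, -0.3, 0.9]
opening: 0.0868
gripper_force: 0.0
```

```bash

python3 - <<'E'
from h import *
p=wrist('w6.png')
a=np.radians(-28.4);R=np.array([[np.cos(a),-np.sin(a)],[np.sin(a),np.cos(a)]])
for q in((.02,.02),(.02,-.02),(-.008,.02),(-.008,-.02)): print(proj(p,[*(R@np.array(q)+[.4646,-.0803]),.055]))
move((.4646,-.0803,.022,-28.4))
E
```

```text
[295.66865589 196.19740954]
[354.66647361 196.46855137]
[296.4710858  234.21567265]
[353.26545915 234.4671763 ]
at [ 0.4664 -0.0804  0.1083] [-1.7998e+02 -4.0000e-02 -2.8110e+01] open 0.087 t 11.2
(0.4646, -0.0803, 0.022, -28.4) -> [-0.0, -0.001, 0.005] [-0.17, 0.07, 8.63] rows 2.1
```

View pics/w6.png

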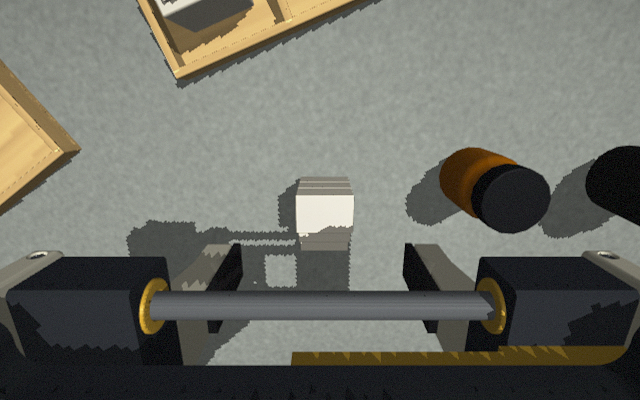

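Top step at (296–354, 195–235), exactly as predicted; the jar is clear of the right finger.

Emit:
{"fn": "play_rows", "kwargs": {
  "commands": [
    [[0, 0, 0, -0.2, 0.1, 4, 8.7], [0, 0, 0, -0.2, 0.1, 7, 8.7], [0, 0, 0, -0.2, 0.1, 8.6, 8], [0, 0, 0, -0.2, 0.1, 8.6, 6], [0, 0, 0, -0.2, 0.1, 8.6, 3.5], [0, 0, 0, -0.2, 0.1, 8.6, 3.5], [0, 0, 0, -0.2, 0.1, 8.6, 3.5], [0, 0, 0, -0.2, 0.1, 8.6, 3.5]]
  ]
}}

```text
clock: 11.92
tool_pos: [0.4641, -0.0803, 0.0233]
orientation: [-179.9, -0.1, -28.1]
force: [0.2, -0.1, 0.2]
opening: 0.0528
gripper_force: 0.0
```

Emit:
{"fn": "play_rows", "kwargs": {
  "commands": [
    [[0, 0, 0, 0, 0, 0, 3.5], [0, 0, 0, 0, 0, 0, 3.5], [0, 0, 0, 0, 0, 0, 3.5], [0, 0, 0, 0, 0, 0, 3.5], [0, 0, 0, 0, 0, 0, 3.5]]
  ]
}}

```text
clock: 12.33
tool_pos: [0.4635, -0.0804, 0.0229]
orientation: [-180.0, -0.1, -28.1]
force: [-0.5, 0.8, 7.0]
opening: 0.0397
gripper_force: 30.0
```

```bash

python3 - <<'E'
from h import *
# grip is at bracket x=+9 mm
a=np.radians(-6.6);move((.6208+.009*np.cos(a),-.2561+.009*np.sin(a),.10,-6.6))
E
```

```text
at [ 0.4635 -0.0804  0.0229] [-1.7996e+02 -6.0000e-02 -2.8100e+01] open 0.0397 t 12.3
(np.float64(0.6297403548904036), np.float64(-0.2571344343544358), 0.1, -6.6) -> [-0.001, -0.001, -0.375] [23.0, 7.76, -7.69] rows 6.1
```

Emit:
{"fn": "play_rows", "kwargs": {
  "commands": [
    [[0, 0, 0, 0, 0, -4, 3.5], [0, 0, 0, 0, 0, -7.7, 3.5], [0, 0, -0.375, 23, 7.8, -7.7, 3.5], [0, 0, -0.375, 23, 7.8, -7.7, 3.5], [0, 0, -0.375, 23, 7.8, -7.7, 3.5], [0, 0, -0.375, 23, 7.8, -7.7, 3.5], [0, 0, -0.375, 23, 7.8, -7.7, 3.5], [0, 0, -0.375, 23, 7.8, -7.7, 3.5]]
  ]
}}

```text
clock: 13.0
tool_pos: [0.6291, -0.2584, 0.099]
orientation: [-180.0, 0.0, -6.6]
force: [1.3, 1.5, -1.6]
opening: 0.0397
gripper_force: 30.0
```

Emit:
{"fn": "play_rows", "kwargs": {
  "commands": [
    [[0, 0, 0, 0, 0, 0, 3.5], [0, 0, 0, 0, 0, 0, 3.5], [0, 0, 0, 0, 0, 0, 3.5]]
  ]
}}

```text
clock: 13.25
tool_pos: [0.6273, -0.2569, 0.0981]
orientation: [-180.0, 0.1, -6.7]
force: [-0.1, -0.9, -1.1]
opening: 0.0398
gripper_force: 30.0
```

```bash

python3 - <<'E'
from h import *
p=wrist('w7.png')
move((.6297,-.2571,.0279,-6.6))
E
```

```text
at [ 0.6273 -0.2563  0.0987] [-1.7998e+02  7.0000e-02 -6.6400e+00] open 0.0399 t 13.3
(0.6297, -0.2571, 0.0279, -6.6) -> [-0.0, 0.001, -0.001] [0.26, 0.05, 7.08] rows 1.7
```

View pics/w7.png

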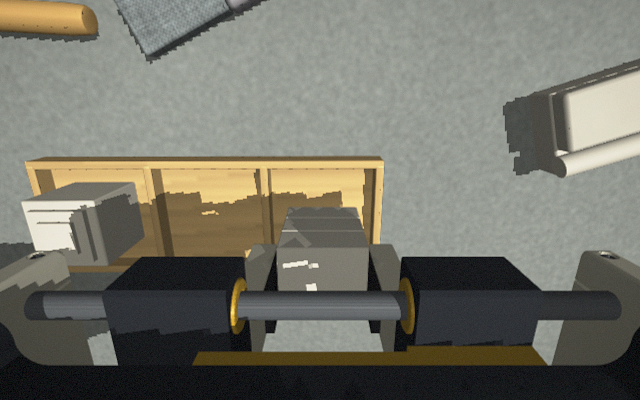

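The bracket (322) hangs over the end cell between 268 and 378, and the block stands in the far cell. Lower.

Emit:
{"fn": "play_rows", "kwargs": {
  "commands": [
    [[0, 0, 0, 0.2, 0, 3, 3.5], [0, 0, 0, 0.2, 0, 5, 3.5], [0, 0, 0, 0.2, 0, 6.2, 3.5], [0, 0, 0, 0.2, 0, 6.8, 3.5], [0, 0, 0, 0.2, 0, 7, 3.5], [0, 0, 0, 0.2, 0, 7.1, 3.5], [0, 0, 0, 0.2, 0, 7.2, 3.5], [0, 0, 0, 0.2, 0, 7.2, 3.5]]
  ]
}}

```text
clock: 13.97
tool_pos: [0.6309, -0.257, 0.0282]
orientation: [180.0, -0.1, -6.6]
force: [-0.2, 1.0, -0.4]
opening: 0.0398
gripper_force: 30.0
```

Emit:
{"fn": "play_rows", "kwargs": {
  "commands": [
    [[0, 0, 0, 0, 0, 0, 3.5], [0, 0, 0, 0, 0, 0, 3.5]]
  ]
}}

```text
clock: 14.13
tool_pos: [0.6307, -0.2571, 0.028]
orientation: [180.0, -0.1, -6.6]
force: [-0.1, 0.8, 1.9]
opening: 0.0392
gripper_force: 30.0
```

Emit:
{"fn": "play_rows", "kwargs": {
  "commands": [
    [[0, 0, 0, 0, 0, 0.05, 3.5], [0, 0, 0, 0, 0, 0.05, 5.8], [0, 0, 0, 0, 0, 0.05, 5.8], [0, 0, 0, 0, 0, 0.05, 5.8], [0, 0, 0, 0, 0, -4, 5.8], [0, 0, 0, 0, 0, -8, 5.8], [0, 0, 0, 0, 0, -12, 8.7], [0, 0, 0, 0, 0, -16, 8.7]]
  ]
}}

```text
clock: 14.8
tool_pos: [0.6299, -0.2571, 0.1888]
orientation: [180.0, 0.0, -6.6]
force: [1.1, -0.5, -0.0]
opening: 0.0665
gripper_force: 0.0
```

```bash

python3 - <<'E'
from h import *
move((.367,-.31,.19,-6.6))
E
```

```text
at [ 0.6299 -0.2571  0.1888] [ 1.7999e+02  3.0000e-02 -6.6400e+00] open 0.0665 t 14.8
(0.367, -0.31, 0.19, -6.6) -> [0.0, 0.0, -0.001] [-25.5, 8.29, -0.1] rows 6.4
```

Emit:
{"fn": "play_rows", "kwargs": {
  "commands": [
    [[0, 0, 0, -25.5, 8.3, 0, 8.7], [0, 0, 0, -25.5, 8.3, 0, 8.7], [0, 0, 0, -25.5, 8.3, 0, 8.7], [0, 0, 0, -25.5, 8.3, 0, 8.7], [0, 0, 0, -25.5, 8.3, 0, 8.7], [0, 0, 0, -25.5, 8.3, 0, 8.7], [0, 0, 0, -25.5, 8.3, 0, 8.7], [0, 0, 0, -25.5, 8.3, 0, 8.7]]
  ]
}}

```text
clock: 15.47
tool_pos: [0.3636, -0.3102, 0.1876]
orientation: [-180.0, -0.0, -6.8]
force: [0.4, 0.0, 0.2]
opening: 0.0872
gripper_force: 0.0
```

Emit:
{"fn": "play_rows", "kwargs": {
  "commands": [
    [[0, 0, 0, 0, 0, 0, 8.7], [0, 0, 0, 0, 0, 0, 8.7]]
  ]
}}

```text
clock: 15.63
tool_pos: [0.368, -0.3103, 0.1875]
orientation: [180.0, -0.1, -6.6]
force: [0.2, -0.1, -0.2]
opening: 0.0867
gripper_force: 0.0
```

```bash

python3 - <<'E'
from h import *
p=wrist('w8.png');pickle.dump(p,open('w8.pkl','wb'))
move((.367,-.31,.13,-6.6))
print(proj(p,(.367,-.31,.1)),[proj(p,(.367,-.31+s,.1)) for s in(-.023,.023)],proj(p,(.367,-.31,.06)))
for n in('slim_cup','wide_cup'):print(ctrl.find_in(p,n)[:1])
E
```

```text
at [ 0.3682 -0.3101  0.1873] [ 1.7999e+02 -3.0000e-02 -6.6200e+00] open 0.0872 t 15.7
(0.367, -0.31, 0.13, -6.6) -> [0.0, -0.0, -0.0] [-0.13, 0.0, 5.73] rows 1.4
[323.48990435 207.64099802] [array([352.30327253, 204.44275223]), array([294.85311487, 210.8196438 ])] [323.28542476 193.29780066]
[{'bbox': [290.0, 165.6, 57.2, 68.8], 'conf': 0.88}]
[{'bbox': [285.8, 151.9, 67.9, 58.4], 'conf': 0.73}]
```

View pics/w8.png

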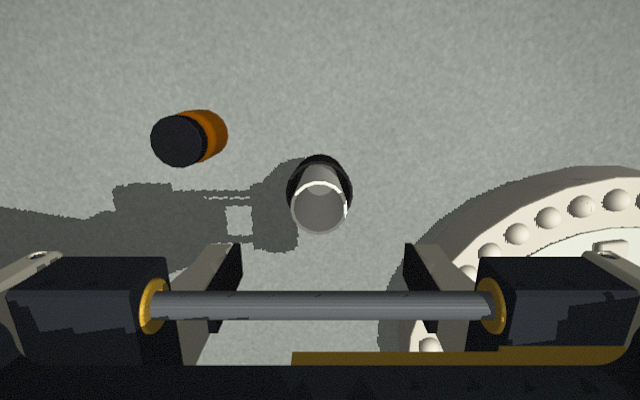

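The slim cup's rim is at (291–348, 180–235), 3 mm off to the left; the rosette is near the right finger, so its clearance matters.

```bash

python3 - <<'E'
from h import *
p=pickle.load(open('w8.pkl','rb'));t=pickle.load(open('top0.pkl','rb'))
print('cup',cast(p,(319.5,207.5),.1))
for z in(0,.03,.06):
  C=cast(t,(600,368),z)[:2];print(z,C,[np.round(cast(t,u,z)[:2],3) for u in((499,345),(590,269),(515,310),(545,283))])
# edge base in wrist view
print([np.round(cast(p,u,0)[:2],3) for u in((380,340),(415,235),(460,205))])
print([np.round(cast(p,u,.05)[:2],3) for u in((412,330),(438,245),(500,208))])
E
```

```text
cup [ 0.36748795 -0.30686232  0.1       ]
0 [ 0.13690141 -0.62763344] [array([ 0.18, -0.41]), array([ 0.347, -0.623]), array([ 0.254, -0.448]), array([ 0.314, -0.519])]
0.03 [ 0.14225756 -0.60807029] [array([ 0.184, -0.397]), array([ 0.346, -0.603]), array([ 0.256, -0.434]), array([ 0.314, -0.502])]
0.06 [ 0.14761371 -0.58850715] [array([ 0.189, -0.384]), array([ 0.345, -0.584]), array([ 0.258, -0.42 ]), array([ 0.314, -0.486])]
[array([ 0.145, -0.358]), array([ 0.287, -0.407]), array([ 0.318, -0.458])]
[array([ 0.198, -0.388]), array([ 0.297, -0.417]), array([ 0.33 , -0.476])]
```

Emit:
{"fn": "play_rows", "kwargs": {
  "commands": [
    [[0, 0, 0, -0.1, -0.3, 4, 8.7], [0, 0, 0, -0.1, -0.3, 8, 8.7], [0, 0, 0, -0.1, -0.3, 11, 8.7], [0, 0, 0, -0.1, -0.3, 11.8, 8], [0, 0, 0, -0.1, -0.3, 11.8, 6], [0, 0, 0, -0.1, -0.3, 11.8, 3.8], [0, 0, 0, -0.1, -0.3, 11.8, 3.8], [0, 0, 0, -0.1, -0.3, 11.8, 3.8]]
  ]
}}

```text
clock: 16.45
tool_pos: [0.3682, -0.3074, 0.0709]
orientation: [180.0, -0.2, -6.6]
force: [-0.0, 0.7, 0.7]
opening: 0.059
gripper_force: 0.0
```

Emit:
{"fn": "play_rows", "kwargs": {
  "commands": [
    [[0, 0, 0, 0, 0, 0, 3.8], [0, 0, 0, 0, 0, 0, 3.8], [0, 0, 0, 0, 0, 0, 3.8], [0, 0, 0, 0, 0, 0, 3.8], [0, 0, 0, 0, 0, 0, 3.8]]
  ]
}}

```text
clock: 16.87
tool_pos: [0.3675, -0.3073, 0.0703]
orientation: [180.0, -0.1, -6.6]
force: [-0.5, 0.9, 7.3]
opening: 0.0452
gripper_force: 30.0
```

```bash

python3 - <<'E'
from h import *
move((.6307,-.1707,.2,-6.6))
E
```

```text
at [ 0.3675 -0.3073  0.0703] [ 1.7996e+02 -1.1000e-01 -6.6200e+00] open 0.0452 t 16.9
(0.6307, -0.1707, 0.2, -6.6) -> [0.001, -0.002, -0.0] [24.6, -16.59, -12.94] rows 7.8
```

Emit:
{"fn": "play_rows", "kwargs": {
  "commands": [
    [[0, 0, 0, 0, 0, -1, 3.8], [0, 0, 0, 0, 0, -2.5, 3.8], [0, 0, 0, 0, 0, -4.5, 3.8], [0, 0, 0, 0, 0, -7, 3.8], [0, 0, 0, 0, 0, -10, 3.8], [0, 0, 0, 0, 0, -12, 3.8], [0, 0, 0, 0, 0, -12, 3.8], [0, 0, 0, 0, 0, -12, 3.8]]
  ]
}}

```text
clock: 17.53
tool_pos: [0.3673, -0.3071, 0.1905]
orientation: [180.0, -0.2, -6.6]
force: [1.5, 0.7, -0.2]
opening: 0.0449
gripper_force: 30.0
```

```bash

python3 - <<'E'
from h import *
p=ctrl.snapshot('scene');w=wrist()
im=np.hstack([p['color'][160:360,150:350],w['color'][100:300,220:420]])[:,:,::-1];cv2.imwrite('pics/c9.png',cv2.resize(im,None,fx=2,fy=2))
move((.6307,-.1707,.19,-6.6))
E
```

```text
at [ 0.3662 -0.3066  0.1886] [-1.7997e+02  3.0000e-02 -6.6500e+00] open 0.0451 t 17.6
(0.6307, -0.1707, 0.19, -6.6) -> [-0.001, 0.001, -0.001] [24.7, -16.56, -0.14] rows 7.1
```

View pics/c9.png

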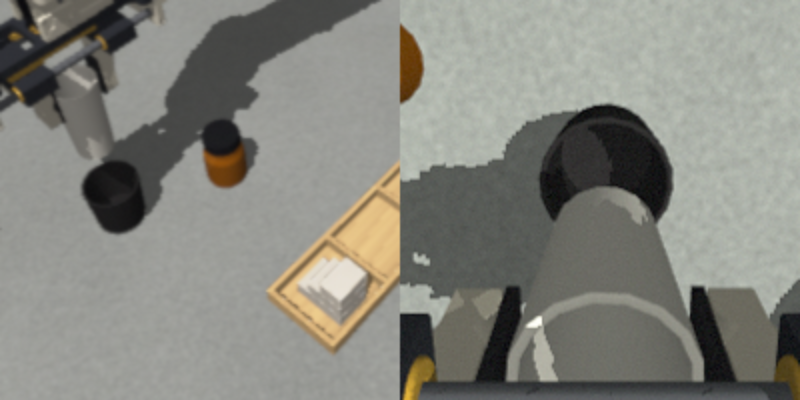

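The slim cup came out cleanly. The wide cup stays on the bench and the bracket stands in its cell. Carry over to the middle cell.

Emit:
{"fn": "play_rows", "kwargs": {
  "commands": [
    [[0, 0, 0, 24.7, -16.6, 0, 3.8], [0, 0, 0, 24.7, -16.6, 0, 3.8], [0, 0, 0, 24.7, -16.6, 0, 3.8], [0, 0, 0, 24.7, -16.6, 0, 3.8], [0, 0, 0, 24.7, -16.6, 0, 3.8], [0, 0, 0, 24.7, -16.6, 0, 3.8], [0, 0, 0, 24.7, -16.6, 0, 3.8], [0, 0, 0, 24.7, -16.6, 0, 3.8]]
  ]
}}

```text
clock: 18.3
tool_pos: [0.6354, -0.1677, 0.1862]
orientation: [180.0, 0.1, -6.5]
force: [0.0, -0.3, 0.5]
opening: 0.0449
gripper_force: 30.0
```

Emit:
{"fn": "play_rows", "kwargs": {
  "commands": [
    [[0, 0, 0, 0, 0, 0, 3.8], [0, 0, 0, 0, 0, 0, 3.8], [0, 0, 0, 0, 0, 0, 3.8]]
  ]
}}

```text
clock: 18.55
tool_pos: [0.6301, -0.1709, 0.188]
orientation: [180.0, 0.1, -6.7]
force: [-0.8, -0.4, -1.1]
opening: 0.0448
gripper_force: 30.0
```

```bash

python3 - <<'E'
from h import *
move((.6307,-.1707,.0703,-6.6))
E
```

```text
at [ 0.6301 -0.1709  0.188 ] [ 1.7999e+02  1.2000e-01 -6.6600e+00] open 0.0448 t 18.6
(0.6307, -0.1707, 0.0703, -6.6) -> [0.0, 0.002, -0.001] [0.08, -0.03, 11.77] rows 2.8
```

Emit:
{"fn": "play_rows", "kwargs": {
  "commands": [
    [[0, 0, 0, 0.1, 0, 3.5, 3.8], [0, 0, 0, 0.1, 0, 7, 3.8], [0, 0, 0, 0.1, 0, 9.5, 3.8], [0, 0, 0, 0.1, 0, 10.8, 3.8], [0, 0, 0, 0.1, 0, 11.3, 3.8], [0, 0, 0, 0.1, 0, 11.5, 3.8], [0, 0, 0, 0.1, 0, 11.5, 3.8], [0, 0, 0, 0.1, 0, 11.5, 3.8]]
  ]
}}

```text
clock: 19.22
tool_pos: [0.6329, -0.171, 0.0757]
orientation: [-180.0, -0.1, -6.6]
force: [0.2, -1.0, -0.2]
opening: 0.0448
gripper_force: 30.0
```

Emit:
{"fn": "play_rows", "kwargs": {
  "commands": [
    [[0, 0, 0, 0, 0, 0.1, 3.8], [0, 0, 0, 0, 0, 0.2, 3.8], [0, 0, 0, 0, 0, 0.2, 3.8], [0, 0, 0, 0, 0, 0.2, 3.8]]
  ]
}}

```text
clock: 19.55
tool_pos: [0.6324, -0.1706, 0.0725]
orientation: [-180.0, -0.0, -6.6]
force: [0.4, -0.5, -0.3]
opening: 0.0451
gripper_force: 30.0
```

Emit:
{"fn": "play_rows", "kwargs": {
  "commands": [
    [[0, 0, 0, 0, 0, 0.1, 3.8], [0, 0, 0, 0, 0, 0.2, 3.8], [0, 0, 0, 0, 0, 0.2, 3.8], [0, 0, 0, 0, 0, 0.2, 3.8]]
  ]
}}

```text
clock: 19.88
tool_pos: [0.6324, -0.1707, 0.0704]
orientation: [180.0, -0.0, -6.6]
force: [0.3, 0.9, 2.7]
opening: 0.045
gripper_force: 30.0
```

Emit:
{"fn": "play_rows", "kwargs": {
  "commands": [
    [[0, 0, 0, 0, 0, 0, 6.2], [0, 0, 0, 0, 0, 0, 6.2], [0, 0, 0, 0, 0, 0, 6.2], [0, 0, 0, 0, 0, -2, 6.2], [0, 0, 0, 0, 0, -6, 6.2], [0, 0, 0, 0, 0, -10, 8.7], [0, 0, 0, 0, 0, -13, 8.7], [0, 0, 0, 0, 0, -13, 8.7]]
  ]
}}

```text
clock: 20.55
tool_pos: [0.6357, -0.1715, 0.2081]
orientation: [180.0, -0.6, -6.6]
force: [2.0, 0.7, 1.3]
opening: 0.0767
gripper_force: 0.0
```

```bash

python3 - <<'E'
from h import *
move((.3675,-.307,.17,-45),(.3675,-.307,.17,-83.5))
E
```

```text
at [ 0.6357 -0.1715  0.2081] [179.96  -0.64  -6.58] open 0.0767 t 20.6
(0.3675, -0.307, 0.17, -45) -> [-0.003, -0.011, 0.671] [-25.13, 16.54, 3.54] rows 7.3
(0.3675, -0.307, 0.17, -83.5) -> [-0.007, -0.01, 1.343] [-25.13, 16.54, 3.54] rows 10.7
```

Emit:
{"fn": "play_rows", "kwargs": {
  "commands": [
    [[0, 0, 1, -25.1, 16.5, 3, 8.7], [0, 0, 1, -25.1, 16.5, 3, 8.7], [0, 0, 1, -25.1, 16.5, 3, 8.7], [0, 0, 1, -25.1, 16.5, 3, 8.7], [0, 0, 1, -25.1, 16.5, 3, 8.7], [0, 0, 1, -25.1, 16.5, 3, 8.7], [0, 0, 1, -25.1, 16.5, 3, 8.7], [0, 0, 1, -25.1, 16.5, 3, 8.7]]
  ]
}}

```text
clock: 21.22
tool_pos: [0.3585, -0.3062, 0.1693]
orientation: [179.9, 0.1, -64.4]
force: [-1.1, 0.7, -0.5]
opening: 0.0868
gripper_force: 0.0
```

Emit:
{"fn": "play_rows", "kwargs": {
  "commands": [
    [[0, 0, 0.34, 0, 0, 0, 8.7], [0, 0, 0.34, 0, 0, 0, 8.7], [0, 0, 0.34, 0, 0, 0, 8.7], [0, 0, 0.34, 0, 0, 0, 8.7], [0, 0, 0.34, 0, 0, 0, 8.7], [0, 0, 0.34, 0, 0, 0, 8.7]]
  ]
}}

```text
clock: 21.72
tool_pos: [0.3638, -0.3055, 0.1701]
orientation: [180.0, 0.0, -83.2]
force: [-0.6, 0.4, -0.4]
opening: 0.0868
gripper_force: 0.0
```

```bash

python3 - <<'E'
from h import *
p=wrist('w10.png')
move((.3675,-.307,.022,-83.5))
t=np.linspace(0,6.28,40);q=np.array([proj(p,(.3675+.031*np.cos(a),-.307+.031*np.sin(a),.06)) for a in t]);print('predicted rim',q.min(0),q.max(0))
print(ctrl.find_in(p,'wide_cup')[:1])
E
```

```text
at [ 0.3639 -0.3055  0.1701] [ 1.7999e+02  1.0000e-02 -8.3250e+01] open 0.0869 t 21.8
(0.3675, -0.307, 0.022, -83.5) -> [0.0, 0.0, 0.004] [0.19, -0.34, 14.81] rows 3.6
predicted rim [282.51631857 158.63294947] [354.70492661 227.8909098 ]
[{'bbox': [283.7, 155.8, 68.4, 72.5], 'conf': 0.59}]
```

View pics/w10.png

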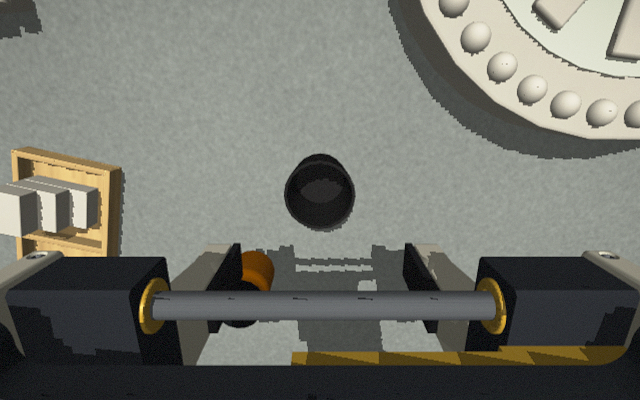

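Wide cup rim at (285–354, 155–230), as predicted (centre 319,193); jar and rosette are clear. Descend and grip.

Emit:
{"fn": "play_rows", "kwargs": {
  "commands": [
    [[0, 0, 0, 0.2, -0.3, 4, 8.7], [0, 0, 0, 0.2, -0.3, 8, 8.7], [0, 0, 0, 0.2, -0.3, 12, 8.7], [0, 0, 0, 0.2, -0.3, 14, 8.7], [0, 0, 0, 0.2, -0.3, 14.7, 8.7], [0, 0, 0, 0.2, -0.3, 14.7, 8.7], [0, 0, 0, 0.2, -0.3, 14.7, 7], [0, 0, 0, 0.2, -0.3, 14.7, 5]]
  ]
}}

```text
clock: 22.48
tool_pos: [0.3684, -0.3077, 0.0247]
orientation: [-179.9, -0.1, -83.4]
force: [-0.0, 0.2, -0.3]
opening: 0.0789
gripper_force: 0.0
```

Emit:
{"fn": "play_rows", "kwargs": {
  "commands": [
    [[0, 0, 0, 0, 0, 0, 5], [0, 0, 0, 0, 0, 0, 5], [0, 0, 0, 0, 0, 0, 5], [0, 0, 0, 0, 0, 0, 5], [0, 0, 0, 0, 0, 0, 5]]
  ]
}}

```text
clock: 22.9
tool_pos: [0.3678, -0.3075, 0.0244]
orientation: [-179.9, -0.1, -83.4]
force: [-1.0, 1.3, 7.6]
opening: 0.0612
gripper_force: 30.0
```

```bash

python3 - <<'E'
from h import *
move((.3675,-.307,.15,-83.5),(.6385,.1225,.15,-83.5))
E
```

```text
at [ 0.3678 -0.3075  0.0244] [-1.799e+02 -6.000e-02 -8.339e+01] open 0.0612 t 22.9
(0.3675, -0.307, 0.15, -83.5) -> [-0.002, -0.001, 0.002] [-0.04, -0.0, -12.56] rows 3.0
(0.6385, 0.1225, 0.15, -83.5) -> [-0.002, -0.001, 0.002] [-39.59, -31.87, -12.55] rows 12.6
```

Emit:
{"fn": "play_rows", "kwargs": {
  "commands": [
    [[0, 0, 0, 0, 0, -3, 5], [0, 0, 0, 0, 0, -7, 5], [0, 0, 0, 0, 0, -11, 5], [0, 0, 0, 0, 0, -13, 5], [0, 0, 0, -39.6, -31.9, -13, 5], [0, 0, 0, -39.6, -31.9, -13, 5], [0, 0, 0, -39.6, -31.9, -13, 5], [0, 0, 0, -39.6, -31.9, -13, 5]]
  ]
}}

```text
clock: 23.57
tool_pos: [0.4566, -0.1649, 0.1541]
orientation: [-179.9, -0.0, -83.5]
force: [0.2, -1.1, -1.2]
opening: 0.0611
gripper_force: 30.0
```

```bash

python3 - <<'E'
from h import *
move((.6385,.1225,.154,-83.5))
E
```

```text
at [ 0.4566 -0.1649  0.1541] [-179.88   -0.    -83.48] open 0.0611 t 23.6
(0.6385, 0.1225, 0.154, -83.5) -> [-0.002, -0.0, 0.0] [-26.48, -21.34, 0.06] rows 8.2
```

Emit:
{"fn": "play_rows", "kwargs": {
  "commands": [
    [[0, 0, 0, -26.5, -21.3, 0, 5], [0, 0, 0, -26.5, -21.3, 0, 5], [0, 0, 0, -26.5, -21.3, 0, 5], [0, 0, 0, -26.5, -21.3, 0, 5], [0, 0, 0, -26.5, -21.3, 0, 5], [0, 0, 0, -26.5, -21.3, 0, 5], [0, 0, 0, -26.5, -21.3, 0, 5], [0, 0, 0, -26.5, -21.3, 0, 5]]
  ]
}}

```text
clock: 24.23
tool_pos: [0.6343, 0.1177, 0.1536]
orientation: [-180.0, 0.0, -83.4]
force: [0.3, -1.4, 0.4]
opening: 0.061
gripper_force: 30.0
```

Emit:
{"fn": "play_rows", "kwargs": {
  "commands": [
    [[0, 0, 0, 0, 0, 0, 5], [0, 0, 0, 0, 0, 0, 5], [0, 0, 0, 0, 0, 0, 5], [0, 0, 0, 0, 0, 0, 5]]
  ]
}}

```text
clock: 24.57
tool_pos: [0.633, 0.115, 0.1533]
orientation: [180.0, 0.0, -83.4]
force: [0.0, -0.4, -0.7]
opening: 0.0611
gripper_force: 30.0
```

```bash

python3 - <<'E'
from h import *
move((.6385,.1225,.0294,-83.5))
E
```

```text
at [0.633  0.115  0.1533] [179.98   0.   -83.44] open 0.0611 t 24.6
(0.6385, 0.1225, 0.0294, -83.5) -> [0.0, 0.0, 0.001] [-0.68, -0.63, 12.39] rows 3.0
```

Emit:
{"fn": "play_rows", "kwargs": {
  "commands": [
    [[0, 0, 0, -0.7, -0.6, 3.5, 5], [0, 0, 0, -0.7, -0.6, 7, 5], [0, 0, 0, -0.7, -0.6, 10, 5], [0, 0, 0, -0.7, -0.6, 11.3, 5], [0, 0, 0, -0.7, -0.6, 11.8, 5], [0, 0, 0, -0.7, -0.6, 12, 5], [0, 0, 0, -0.7, -0.6, 12, 5], [0, 0, 0, -0.7, -0.6, 12, 5]]
  ]
}}

```text
clock: 25.23
tool_pos: [0.6398, 0.1234, 0.0349]
orientation: [-179.9, 0.0, -83.4]
force: [-0.7, -0.7, -0.2]
opening: 0.0614
gripper_force: 30.0
```

Emit:
{"fn": "play_rows", "kwargs": {
  "commands": [
    [[0, 0, 0, 0, 0, 0.1, 5], [0, 0, 0, 0, 0, 0.2, 5], [0, 0, 0, 0, 0, 0.2, 5], [0, 0, 0, 0, 0, 0.2, 5]]
  ]
}}

```text
clock: 25.57
tool_pos: [0.6389, 0.1235, 0.0316]
orientation: [-180.0, 0.0, -83.4]
force: [-0.6, 0.1, -1.3]
opening: 0.0606
gripper_force: 30.0
```

Emit:
{"fn": "play_rows", "kwargs": {
  "commands": [
    [[0, 0, 0, 0, 0, 0.1, 5], [0, 0, 0, 0, 0, 0.2, 5], [0, 0, 0, 0, 0, 0.2, 5], [0, 0, 0, 0, 0, 0.2, 5]]
  ]
}}

```text
clock: 25.9
tool_pos: [0.6389, 0.1235, 0.0295]
orientation: [-180.0, 0.0, -83.4]
force: [-0.4, 0.6, 3.6]
opening: 0.0607
gripper_force: 30.0
```

Contact at the expected height. Release, rise and inspect.

Emit:
{"fn": "play_rows", "kwargs": {
  "commands": [
    [[0, 0, 0, 0, 0, 0, 8], [0, 0, 0, 0, 0, 0, 8], [0, 0, 0, 0, 0, 0, 8], [0, 0, 0, 0, 0, -3, 8], [0, 0, 0, 0, 0, -7, 8], [0, 0, 0, 0, 0, -11, 8], [0, 0, 0, 0, 0, -15, 8], [0, 0, 0, 0, 0, -18, 8]]
  ]
}}

```text
clock: 26.57
tool_pos: [0.6395, 0.1234, 0.2129]
orientation: [-179.8, 0.0, -83.4]
force: [1.2, -0.1, 0.5]
opening: 0.0802
gripper_force: 0.0
```

Emit:
{"fn": "play_rows", "kwargs": {
  "commands": [
    [[0, 0, 0, 22, 16, -5, 8], [0, 0, 0, 22, 16, -5, 8], [0, 0, 0, 22, 16, -5, 8], [0, 0, 0, 22, 16, -5, 8], [0, 0, 0, 22, 16, -5, 8], [0, 0, 0, 22, 16, -5, 8], [0, 0, 0, 22, 16, -5, 8], [0, 0, 0, 22, 16, -5, 8]]
  ]
}}

```text
clock: 27.23
tool_pos: [0.503, -0.1168, 0.2608]
orientation: [-179.9, -0.0, -83.6]
force: [-0.1, -0.4, -0.3]
opening: 0.0798
gripper_force: 0.0
```

```bash

python3 - <<'E'
from h import *
move()
s=ctrl.snapshot('scene');t=ctrl.snapshot('top')
a=cv2.resize(s['color'][120:360,260:460],None,fx=2,fy=2);b=cv2.resize(t['color'][90:290,140:490],None,fx=1.14,fy=1.14)
a=cv2.copyMakeBorder(a,0,600-a.shape[0] if a.shape[0]<600 else 0,0,0,cv2.BORDER_CONSTANT);b=cv2.copyMakeBorder(b,0,600-b.shape[0],0,0,cv2.BORDER_CONSTANT)
cv2.imwrite('pics/end.png',np.hstack([a,b])[:,:,::-1])
E
```

```text
at [ 0.503  -0.1168  0.2608] [-1.7989e+02 -2.0000e-02 -8.3580e+01] open 0.0798 t 27.2
```

View pics/end.png

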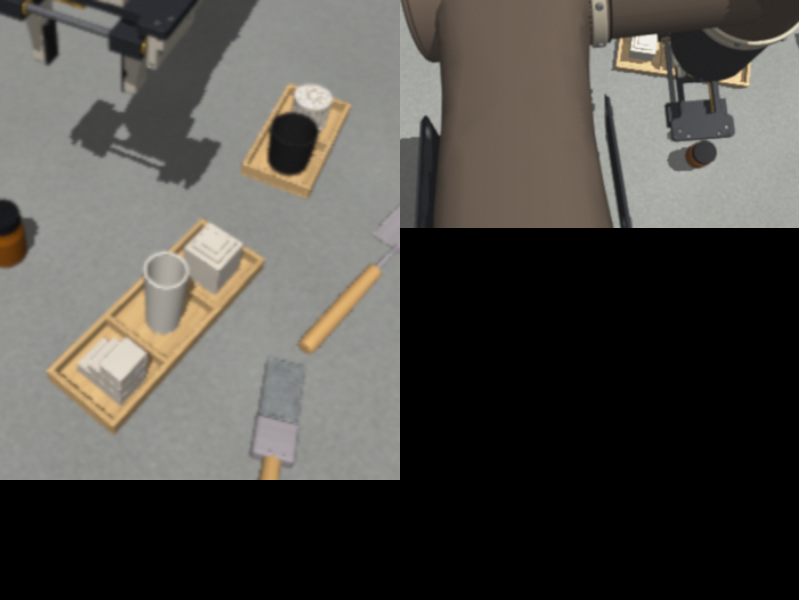

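The left view shows all five pieces upright in the right cells: bracket (115,365), slim cup (165,290), block (212,255), wide cup (293,143), drum (312,100). The jar is standing and the arm is clear. Hand in.

```bash
python3 -c "
from h import *
print(ctrl.close_job())"
```

```text
the job is handed in; nothing more can be done
None
```

Both kits are made up and the job is handed in at about 27 s of the 106 s allowed: the last camera view shows all five pieces upright in their correct cells, the jar was left standing, and I did not re-check the tin; the hand-in returned no verdict.

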